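# Lock the filter cover of the mould suction unit and open its valve

## Robot

A 6-joint arm with a two-finger parallel gripper is mounted at the origin on a cart in front of the work surface, level with it; the furniture and walls round the work are solid. World frame = base frame: x ahead of the robot, y to its left, z up, the work surface at z = 0. Lengths are in m, angles in rad, forces in N, time in s.
With the tool pointing down it reaches from about 0.275 to 0.85 m from the base axis. Payload 5.2 kg.
Tool frame: the origin (TCP) lies at the very end of the fingers, on their centre line; the grasp point (between the pads) lies 19 mm behind it; z points along the fingers, y is the direction in which the jaws open and shut (so a half turn about z gives the same grasp; the last joint's range is limited). The gripper opens to 85 mm and grips with 20 to 120 N. Pads are 22 mm wide; open, the fingers measure 114 mm over their backs; the gripper's body (76 mm by 85 mm) begins 54 mm behind the grasp point. The pads swing forward as they close: fully open they stand 13 mm farther back than shut.
Start: joints at [0.958, 0.259, 1.535, -0, 1.348, -0.203], TCP at [0.219, 0.504, 0.231] pointing down, gripper open.
Joint ranges: [-3.14, 3.14], [-0.91, 2.08], [0.19, 2.58], [-1.22, 4.36], [0.22, 2.71], [-3.12, 3.12]. Speed limits (rad/s): [2.57, 2.57, 3.14, 3.14, 3.14, 3.14].

## Interface

Orientations are given as a unit quaternion [w, x, y, z].
In Python, from station import manip gives the robot as it stands.
- The arm moves only by the shell command python3 -m inch 'ROWS'. ROWS is JSON, one flat list of numbers, 7 for each row, row after row: the shift along the tool's x, y, z in cm, then the turn, a rotation vector about the tool's x, y, z in degrees, then the finger opening in cm, from 0 to 8.54. In form: [dx, dy, dz, wx, wy, wz, claw, dx, dy, dz, wx, wy, wz, claw, ...]. A call has 1 to 8 rows; each row shifts and turns the commanded pose from where the row before left it, along the tool's axes as they then stand; what a row does not reach is not made up. A row lasts 1/10 s, in which the tool goes at most 50 mm and 8.59 degrees, less where a joint would pass 70% of its speed; a pose out of reach is approached as far as the arm can. A call with a gripper value outside its range is refused whole. The fingers move at their own pace and stop on an object; the grip force is fixed at half the most. Time passes only in rows, so rows that do not move let the fingers close. It gives the time, the measured TCP pose, the force and the opening at its end, in the units of the state.
- manip.get_state(): the state, without advancing time (a new reading comes with each control period).
- manip.grab_frame(name): name is "scene" or "top" or "wrist"; returns the picture (480x640x3 uint8, red, green, blue); there is no depth.
- manip.get_calibration(name): a dict with "fovy" (degrees; the focal length in pixels is half the picture's height over the tangent of half this angle, whatever the lens; pixels are square), "cx", "cy" (the principal point, pixels), "distortion" ([k1, k2, p1, p2, k3] as OpenCV has them; the pictures are not rectified), "camera_from_world" (4x4, takes a point from world to camera coordinates); the wrist camera has in their place "hand_eye" (4x4, takes a point from camera to tool coordinates, whose origin is the TCP and whose axes are the flange's). Camera axes: x right, y down, z forward; pixel columns grow to the right and rows downward; lengths in m; the calibration is good to about 2 mm. A picture is of the moment at which its call begins: read the wrist's pose just before it. get_calibration takes no time and is no camera call.
- manip.sign_off(): hands the job in, once; it reports no verdict.
The state is a dict: "time_s": time; "q": joint angles; "qd": joint speeds; "effort": joint torques, N m; "tcp_pos": TCP position; "orientation": TCP orientation; "wrist_force": force on the tool from outside, world axes, zero at the start; "ft_torque": the same for the moment, N m; "grip_width": opening from 0.0 (shut) to 1.0 (fully open).
Only numpy, scipy, OpenCV 4.12 (cv2) and the standard library are available. Lean on these libraries where they do the work, as an engineer would, in place of code of your own. Each camera call takes 0.05 s, during which the arm holds its last target.

## Task

The filter pot of the suction unit has been emptied and its cover only laid back on, not locked. Turn the cover until its lugs drop into the gaps of the collar, press it down against the spring, turn it clockwise as far as it goes and let it rise so that it seats locked; only then swing the yellow valve lever fully open. Leave the rubber moulds and the talc pot beside the unit where they are.

Things in the scene. Friction and masses are not known exactly. Their poses are not given: they have to be found in the camera images.
- suction_unit: Bench suction unit for cleaning moulds, fixed. Pump box 150 (x) x 270 (y) x 45 mm; on it the clear filter pot (axis at x 0, y +75 mm) and brass ball valve (x 0, y -60). Origin: centre of the box's underside; z up, front looks to -x, yaw within 15 degrees of the world. Gauge on the front of the pot reaches x -70, height 127 mm; black funnel before the valve pipe is below 96 mm.
- pot_rim (a point): On the pot's axis, level with the top rim of its dark grey metal collar, 125 mm above the bench; axes as suction_unit. Collar: 92 mm outside, mouth 62 mm. Its lip, 8 mm thick, has two opposite gaps for the cover's lugs. Below the lip a channel runs clockwise (from above) from each gap to a stop 75 degrees on, where a 4 mm deep pocket in the lip's underside seats the lug. Counter-clockwise is blocked.
- gap_mark (a point): White mark on the collar rim over one gap, 44 mm from the pot's axis, at 165 degrees from the unit's +x (counter-clockwise from above); the other gap and white mark are opposite, at -15 degrees. A gap is 52 degrees wide, a lug 44.
- lock_mark (a point): Red mark on the collar rim over one locked seat, 44 mm from the pot's axis, at +90 degrees (the unit's +y); the other is opposite. Cover locked: its wing points at the red marks, within 6 degrees (the pockets leave it a little play).
- cover: Loose dark round cover, 0.22 kg, 57 mm high, half-turn symmetric. Origin: centre of the underside; z up, x along the wing. Plug 59 mm across to z 29; two lugs centred on +x and -x, z 12 to 17, out to 37 mm from the axis; flange 80 mm across, z 29 to 35. It starts laid on, lugs on top of the lip, wing 40 to 90 degrees off the white marks, either way. A red ring on the plug is hidden when locked.
- cover_wing (a point): Centre of the top of the cover's upright wing grip (57 mm above the cover's origin). Wing: 68 mm long along the cover's x, 14 mm thick, 22 mm high; white marks on the flange at its ends lie over the lugs.
- cover_flange (a point): Centre of the flange's top (35 mm above the cover's origin, at the foot of the wing); flat flange to 40 mm from the axis, good to press on beside the wing. Height above pot_rim: 23 mm laid on; 17 dropped into the gaps, resting on the spring; 6 to 9.5 pressed, so that the lugs pass under the lip (at 6 the flange meets the rim); 14 locked, lugs risen into the pockets.
- cartridge (a joint): Travel in m of the sprung filter cartridge inside the pot, downwards: 0 up, about 0.003 with the cover locked, 0.0075 to 0.011 with it pressed deep enough to turn. The spring is 1.2 N/mm: 9 to 14 N of push on the cover during the turn.
- valve (a joint): Turn of the yellow valve lever in rad: 0 shut, pointing to the unit's front (-x); grows counter-clockwise from above to 1.57 fully open, pointing to the unit's -y along the pipe. Starts at 0 to 0.12; stays where left; about 2 N pushes it at the grip.
- valve_hinge (a point): On the turning axis of the valve lever, at the lever's mid-height, 132 mm above the bench; axes as suction_unit.
- valve_grip (a point): Middle of the yellow sleeve of the valve lever, 65 mm from its turning axis. The lever is 14 to 16 mm wide, 11 mm high and ends 89 mm from the axis.
- mould_low: Pink rubber mould, 80 x 57 x 23 mm, lying beside the +y end of the unit; leave alone. Origin: centre of its underside.
- mould_high: Pink rubber mould, 82 x 55 x 28 mm, lying on top of mould_low; leave alone. Origin: centre of its underside.
- mould_half: Opened mould half, cream below and pink above, 86 x 66 x 24 mm, beside the -y end of the unit; leave alone. Origin: centre of its underside.
- talc: White round talc pot, 71 mm across, 45 mm high, beside the -y end of the unit; leave alone. Origin: centre of its underside.
There are look-alikes about, which are no part of the job. What is shaped like the cover but brown or pink is not meant.

How it is judged:
On the way, in this order (a step that is already met when the one before it is completed fails the run):
1. the cover has dropped into the gaps of the collar (flange top less than 19.5 mm above the rim, cover on the axis of the pot), valve still shut (z of cover_flange in the frame of pot_rim below 0.0195 m and horizontal distance between cover and pot_rim below 0.005 m and value of joint valve below 0.35 rad), for 0.1 s.
2. the cover is locked: turned clockwise home and risen into its seat (flange top 12 to 16.5 mm above the rim, wing within 0.16 rad of the unit's y), valve still shut (z of cover_flange in the frame of pot_rim between 0.012 and 0.0165 m and angle between the x axis of cover and the y axis of suction_unit, either way round below 0.16 rad and value of joint valve below 0.35 rad), for 0.2 s.
At the end, for the whole second after the job is handed in: The cover sits locked and level in the collar, at rest (flange top 12 to 16.5 mm above the rim, cover within 5 mm of the pot's axis, wing within 0.16 rad of the unit's y axis, tilt under 0.08 rad), and the valve lever is open to at least 1.4 rad (z of cover_flange in the frame of pot_rim between 0.012 and 0.0165 m and angle between the x axis of cover and the y axis of suction_unit, either way round below 0.16 rad and horizontal distance between cover and pot_rim below 0.005 m and angle between cover's own z axis and vertical below 0.08 rad and linear speed of cover below 0.02 m/s and value of joint valve above 1.4 rad); the robot touches nothing.
It fails at once if a mould or the talc pot was moved by more than 30 mm (distance of any of mould_low, mould_high, mould_half, talc from where it was at the start of the episode above 0.03 m).
It fails at once if the valve was opened (over 0.5 rad) while the cover was not turned home in its seat (value of joint valve above 0.5 rad and (angle between the x axis of cover and the y axis of suction_unit, either way round above 0.2 rad or z of cover_flange in the frame of pot_rim above 0.0175 m)).
It also fails if it takes over 64 s, if anything falls off the work surface, if the arm or the gripper's body presses on something with over 40 N, if the wrist force passes 120 N, or if a joint passes its speed limit or range.

## Working session

There is one attempt and no reset: what is moved stays moved. The work goes in short steps, Python scripts to look and compute and a shell command to move; the robot and the scene stay as the last step left them, time stands still between calls to the robot, and variables do not carry over. Pictures are saved under pics/ and viewed, and the job is handed in when it is done.

```bash
ls; mkdir -p pics; cat > h.py <<'E'
import numpy as np, cv2, json
from station import manip
from scipy.spatial.transform import Rotation as R
def K(c):
    f=240/np.tan(np.radians(c['fovy']/2)); return np.array([[f,0,c['cx']],[0,f,c['cy']],[0,0,1.]])
def Rq(q): return R.from_quat([q[1],q[2],q[3],q[0]])
def cfw(name,st=None):
    c=manip.get_calibration(name)
    if name!='wrist': return c,np.array(c['camera_from_world'])
    st=st or manip.get_state()
    T=np.eye(4);T[:3,:3]=Rq(st['orientation']).as_matrix();T[:3,3]=st['tcp_pos']
    return c,np.linalg.inv(T@np.array(c['hand_eye']))
def px2w(name,uv,z,st=None):
    c,M=cfw(name,st)
    p=cv2.undistortPoints(np.array(uv,float).reshape(-1,1,2),K(c),np.array(c['distortion'])).reshape(-1,2)
    Mi=np.linalg.inv(M);o=Mi[:3,3];d=np.c_[p,np.ones(len(p))]@Mi[:3,:3].T
    return o+d*((z-o[2])/d[:,2])[:,None]
def w2px(name,P,st=None):
    c,M=cfw(name,st)
    P=np.array(P,float).reshape(-1,3)
    rv=cv2.Rodrigues(M[:3,:3])[0]
    return cv2.projectPoints(P,rv,M[:3,3],K(c),np.array(c['distortion']))[0].reshape(-1,2)
def snap(name,fn):
    st=manip.get_state(); im=manip.grab_frame(name); cv2.imwrite('pics/'+fn,im[:,:,::-1]); return st,im
E
python3 - <<'E'
from h import *
print(manip.get_state())
for n in ['scene','top','wrist']:
    print(n,manip.get_calibration(n)); snap(n,n+'0.png')
E
```

```text
pics
{'time_s': 0.0, 'q': array([ 9.58220669e-01,  2.59391275e-01,  1.53612487e+00,  6.14669173e-06,
        1.34794689e+00, -2.02823044e-01]), 'qd': array([ 0.00014926, -0.001475  ,  0.00033895, -0.00059142, -0.00028384,
        0.00081288]), 'effort': array([-2.25414871e-03, -4.46026289e+01, -2.90575308e+01, -5.47224990e-04,
        1.18369909e-02, -2.00514950e-05]), 'tcp_pos': array([0.2187882 , 0.50403438, 0.23043192]), 'orientation': array([-3.73553803e-04,  2.03446634e-01,  9.79085590e-01, -8.57352789e-04]), 'wrist_force': array([-0.02316264,  0.89766106,  0.10448189]), 'ft_torque': array([-0.03323497,  0.06288333, -0.04910976]), 'grip_width': 0.9989990516603408}
scene {'fovy': 55.25253722524607, 'cx': 322.24724531314973, 'cy': 238.7790529425977, 'distortion': array([0.0094127, 0.       , 0.       , 0.       , 0.       ]), 'camera_from_world': array([[-0.80249695, -0.59634988, -0.01911722,  0.50721463],
       [-0.24163921,  0.35413098, -0.90343884,  0.22004373],
       [ 0.54553564, -0.72038745, -0.42829055,  0.79295089],
       [ 0.        ,  0.        ,  0.        ,  1.     
[... 266 characters left out ...]
.99599794, -0.00154683, -0.08936285,  0.59028415],
       [ 0.08934945,  0.00724536, -0.99597399,  1.33931901],
       [ 0.        ,  0.        ,  0.        ,  1.        ]])}
wrist {'fovy': 71.19393434313002, 'cx': 315.659200201738, 'cy': 243.55647782597404, 'distortion': array([-0.05115542,  0.        ,  0.        ,  0.        ,  0.        ]), 'hand_eye': array([[ 4.30843136e-04, -9.50054248e-01, -3.12084508e-01,
         8.06182064e-02],
       [ 9.99999881e-01,  3.37853607e-04,  3.52032311e-04,
        -5.12844655e-06],
       [-2.29010916e-04, -3.12084623e-01,  9.50054280e-01,
        -1.43311871e-01],
       [ 0.00000000e+00,  0.00000000e+00,  0.00000000e+00,
         1.00000000e+00]])}
```

View pics/scene0.png

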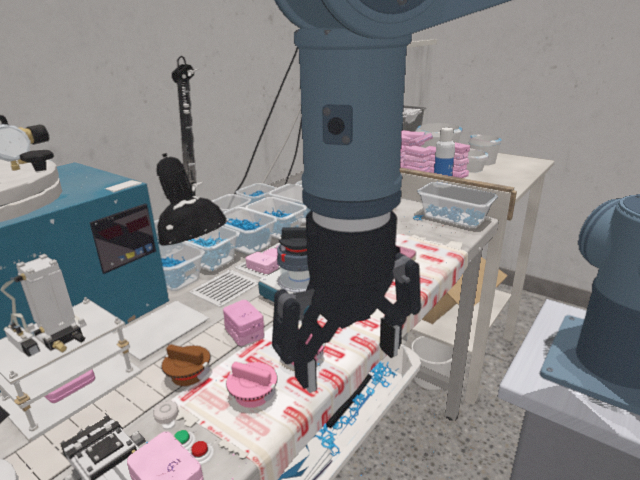

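View pics/top0.png

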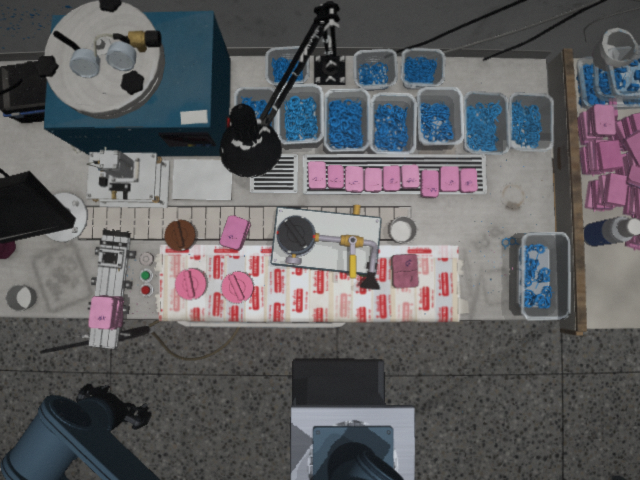

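View pics/wrist0.png

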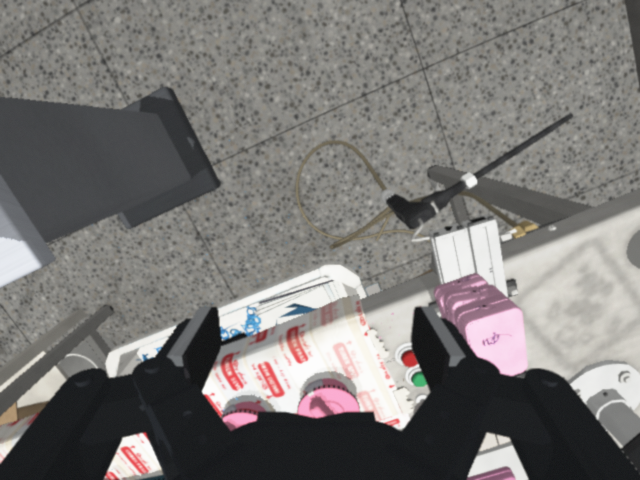

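The top view shows the suction unit at about (325,240) with the dark cover at (296,235). The yellow lever is at (353,265), the pink mould stack at (235,232), and the talc pot at (401,230). Shapes like the cover: brown (181,235), pink (191,283) and pink (236,287). Only the dark one sits on the pot, so I'll enlarge that.

```bash
python3 - <<'E'
from h import *
im=cv2.imread('pics/top0.png')[195:305,220:420]
cv2.imwrite('pics/topcrop.png',cv2.resize(im,None,fx=4,fy=4,interpolation=cv2.INTER_CUBIC))
print(px2w('top',[[296,235]],0.148),px2w('top',[[275,210],[380,210],[380,272],[273,264]],0.045))
E
```

```text
[[0.58008818 0.14332191 0.148     ]] [[ 0.65307676  0.19968206  0.045     ]
 [ 0.65348795 -0.06700317  0.045     ]
 [ 0.49633613 -0.06544521  0.045     ]
 [ 0.51601719  0.20370612  0.045     ]]
```

View pics/topcrop.png

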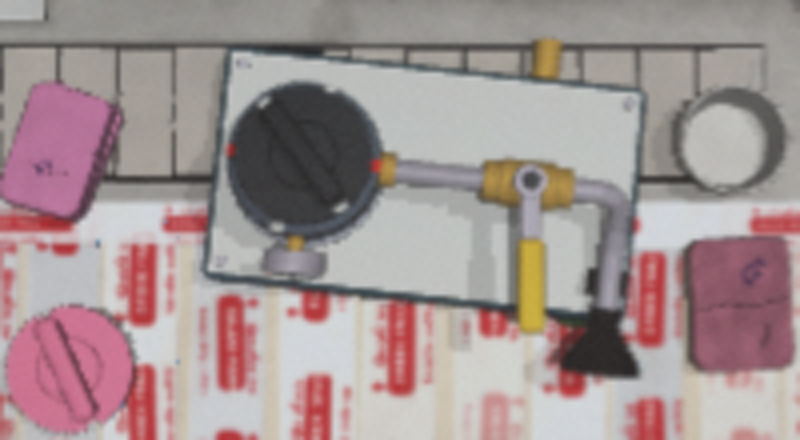

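```bash
python3 -m inch '[-3,-1.2,-0.15,0,0,0,8.5,-3,-1.2,-0.15,0,0,0,8.5,-3,-1.2,-0.15,0,0,0,8.5,-3,-1.2,-0.15,0,0,0,8.5,-3,-1.2,-0.15,0,0,0,8.5,-3,-1.2,-0.15,0,0,0,8.5,-3,-1.2,-0.15,0,0,0,8.5,-3,-1.2,-0.15,0,0,0,8.5]'; python3 - <<'E'
from h import *
# lamp triangulation
for z in (0.1,0.2,0.3): print(z,px2w('top',[[250,150]],z)[0],px2w('scene',[[190,225]],z)[0])
# unit pose from box corners (top)
cr=np.array([[230,50],[642,90],[628,310],[207,272]])/4+[220,195]
P=px2w('top',cr,0.045)[:,:2]; print(P,P.mean(0)); 
L=np.array([[75,135],[75,-135],[-75,-135],[-75,135]])/1000
A,B=L,P-P.mean(0); U,S,V=np.linalg.svd(A.T@B);Rm=(U@V).T;print(np.degrees(np.arctan2(Rm[1,0],Rm[0,0])),B-A@Rm.T)
E
```

```text
time_s: 0.95
tcp_pos: [0.4016, 0.3197, 0.2431]
orientation: [-0.0, 0.203, 0.979, -0.0]
wrist_force: [0.7, -0.0, 0.5]
grip_width: 0.994
0.1 [0.79492477 0.25907453 0.1       ] [0.91560468 0.16248664 0.1       ]
0.2 [0.76953246 0.24751183 0.2       ] [0.71744211 0.30381445 0.2       ]
0.3 [0.74414015 0.23594912 0.3       ] [0.51927954 0.44514225 0.3       ]
[[ 0.6594891   0.19337434]
 [ 0.63430323 -0.0680608 ]
 [ 0.49507772 -0.05787673]
 [ 0.51852613  0.20687498]] [0.57684905 0.06857795]
-5.17828919279685 [[-0.0042383  -0.00288349]
 [-0.00505526  0.00457941]
 [ 0.00510703  0.0012252 ]
 [ 0.00418653 -0.00292113]]
```

```bash
python3 -m inch '[-3,-1.2,-0.1,0,0,0,8.5,-3,-1.2,-0.1,0,0,0,8.5,-3,-1.2,-0.1,0,0,0,8.5,-3,-1.2,-0.1,0,0,0,8.5,-3,-1.2,-0.1,0,0,0,8.5,-3,-1.2,-0.1,0,0,0,8.5,-3,-1,-0.1,0,0,0,8.5,-3,-1,-0.1,0,0,0,8.5]'; python3 -m inch '[0,0,0,0,0,-7.5,6,0,0,0,0,0,-7.5,6,0,0,0,0,0,-7.5,6,0,0,0,0,0,-7.5,6,0,0,0,0,0,-7.5,6,0,0,0,0,0,-7.5,6,0,0,0,0,0,-7.5,6,0,0,0,0,0,-7.5,6]'; python3 -m inch '[0,0,0,0,0,0,6,0,0,0,0,0,0,6]';python3 - <<'E'
from h import *
st,_=snap('wrist','w1.png');print(st['tcp_pos'],st['orientation'],st['q'])
E
```

```text
time_s: 1.75
tcp_pos: [0.5851, 0.1397, 0.251]
orientation: [-0.0, 0.204, 0.979, -0.0]
wrist_force: [-0.6, 0.3, 0.4]
grip_width: 0.997
time_s: 2.55
tcp_pos: [0.5842, 0.1408, 0.2508]
orientation: [-0.0, -0.316, 0.949, 0.0]
wrist_force: [-0.2, -0.1, -0.8]
grip_width: 0.703
time_s: 2.75
tcp_pos: [0.5843, 0.1408, 0.251]
orientation: [-0.0, -0.312, 0.95, 0.0]
wrist_force: [-0.2, -0.3, -0.6]
grip_width: 0.7
[0.58434138 0.14079511 0.25103169] [-2.72545750e-04 -3.11668225e-01  9.50190947e-01  8.51036350e-05] [ 5.10272959e-02  3.39592640e-01  1.37436628e+00  2.11907844e-05
  1.42820440e+00 -2.15366848e+00]
```

View pics/w1.png

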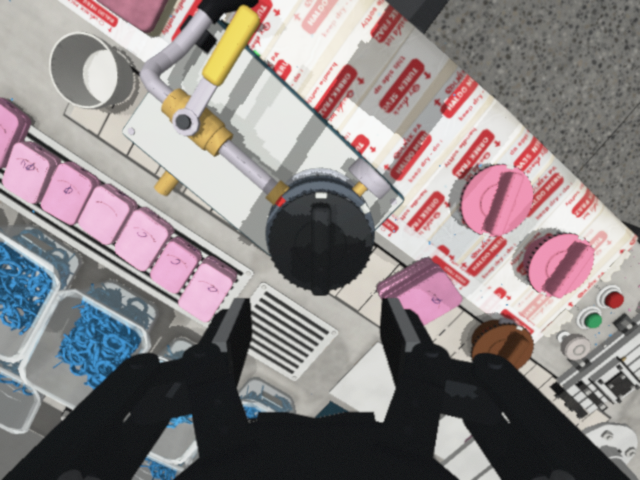

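The wrist view shows the dark cover at (320,235) on the pot. Its wing is near vertical in the picture, and the lever's yellow grip is at (232,45). The two pink look-alikes and the brown one are off to the right. Enlarging the cover to confirm.

```bash
python3 - <<'E'
from h import *
im=cv2.imread('pics/w1.png')[160:310,225:425]
cv2.imwrite('pics/w1c.png',cv2.resize(im,None,fx=4,fy=4,interpolation=cv2.INTER_CUBIC))
E
```

```text
(no output)
```

View pics/w1c.png

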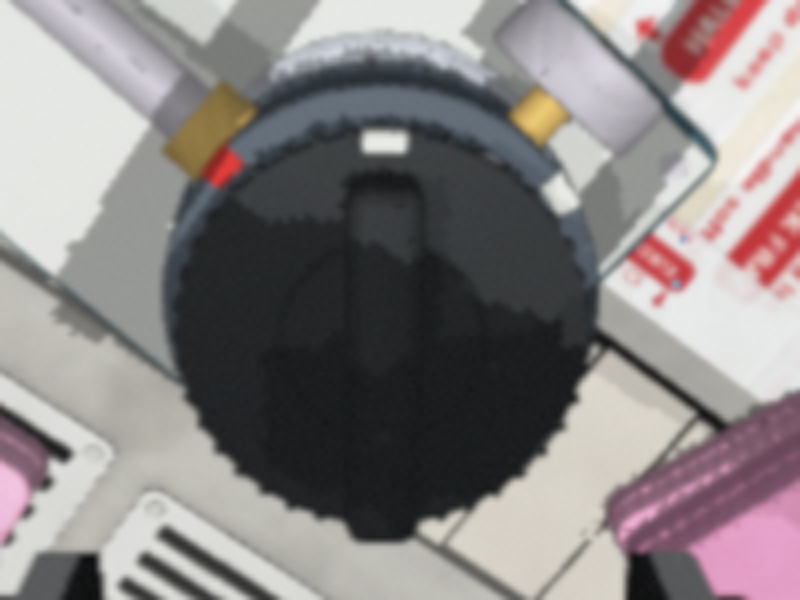

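```bash
python3 - <<'E'
from h import *
st=manip.get_state()
f=lambda l:np.array(l)/4.+[225,160]
fl=px2w('wrist',f([[178,310],[590,310],[385,125],[245,470],[520,470]]),0.145,st)[:,:2]
from scipy.optimize import least_squares
r=least_squares(lambda p:np.hypot(*(fl-p[:2]).T)-.04,[.58,.14]);print('flange c',r.x,r.fun)
w=px2w('wrist',f([[385,198],[385,535]]),0.170,st)[:,:2];print('wing',w,w.mean(0),np.linalg.norm(w[0]-w[1]))
m=px2w('wrist',f([[385,142]]),0.148,st)[0,:2];print('fmark',m)
R_=px2w('wrist',f([[225,167],[560,195]]),0.125,st)[:,:2];print('marks',R_,np.linalg.norm(R_[0]-R_[1]))
# solve pot axis with r=44, red at -90+psi, white 165+psi
def g(p):
    a=[np.radians(-90)+p[2],np.radians(165)+p[2]]
    return (np.array([p[:2]+.044*np.array([np.cos(t),np.sin(t)]) for t in a])-R_).ravel()
s=least_squares(g,[.58,.14,-.1]);print('pot',s.x,np.degrees(s.x[2]),s.fun)
h=px2w('wrist',[[184,122]],0.137,st)[0];gp=px2w('wrist',[[232,45]],0.137,st)[0];print('hinge',h,'grip',gp,np.linalg.norm(h-gp))
d=s.x[:2]-h[:2];print('yaw from hinge-pot',np.degrees(np.arctan2(d[1],d[0]))-90,np.linalg.norm(d))
d=gp-h;print('lever ang',np.degrees(np.arctan2(d[1],d[0])))
M=Rq(st['orientation']).as_matrix();print(M)
c=w.mean(0);print('tool delta',M.T@np.r_[c-st['tcp_pos'][:2],0.152-st['tcp_pos'][2]])
v=w[0]-w[1];print('wing ang',np.degrees(np.arctan2(v[1],v[0])),'toolx',np.degrees(np.arctan2(M[1,0],M[0,0])))
E
```

```text
flange c [0.58251834 0.1452217 ] [0.00035108 0.00043688 0.00063723 0.00056178 0.00043906]
wing [[0.55675204 0.12584125]
 [0.60779931 0.16384592]] [0.58227567 0.14484358] 0.06364102362178793
fmark [0.55193917 0.12270665]
marks [[0.57835704 0.10227333]
 [0.54245352 0.16079836]] 0.06866033659691531
pot [ 0.58323682  0.14554241 -0.1042301 ] -5.971944561542733 [ 0.00030195 -0.00049213 -0.00030195  0.00049213]
hinge [0.56914444 0.01057906 0.137     ] grip [0.50561538 0.01185567 0.137     ] 0.06354188085705129
yaw from hinge-pot -5.961016911496856 0.1356971002283396
lever ang 178.84880154454893
[[-8.05488638e-01 -5.92611017e-01 -4.85930720e-04]
 [-5.92611071e-01  8.05488744e-01 -4.00508240e-05]
 [ 4.15146285e-04  2.55707440e-04 -9.99999881e-01]]
tool delta [-0.00075865  0.00446529  0.09906808]
wing ang -143.3323279364254 toolx -143.65747891629692
```

Measurements agree: the mark spacing and hinge–pot distance (135.7 vs 135 mm) fit. Pot axis is (0.583, 0.1455), unit yaw −6.0°, wing at 36.5°. The wing has to turn 57.5° clockwise to the gaps, then another 75° to lock. Descending to grip.

```bash
python3 -m inch '[-0.13,0.46,1.5,0,0,-0.3,5,0,0,2,0,0,0,5,0,0,2,0,0,0,5,0,0,2,0,0,0,5,0,0,1.5,0,0,0,5,0,0,0.7,0,0,0,5,0,0,0.3,0,0,0,5,0,0,0,0,0,0,5]'; python3 - <<'E'
from h import *
st,_=snap('wrist','w2.png');print(st['tcp_pos'],st['wrist_force'])
E
```

```text
time_s: 3.6
tcp_pos: [0.5829, 0.1453, 0.1515]
orientation: [0.0, -0.316, 0.949, -0.0]
wrist_force: [0.7, -0.8, 0.3]
grip_width: 0.583
[0.58291643 0.14529638 0.15147418] [ 0.70395297 -0.81788536  0.26439556]
```

View pics/w2.png

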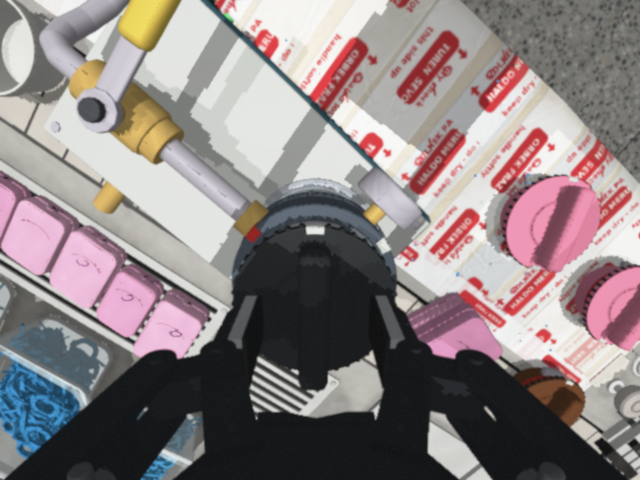

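The fingers straddle the wing evenly at (315,310). Closing.

```bash
python3 -m inch '[0,0,0,0,0,0,0.8,0,0,0,0,0,0,0.8,0,0,0,0,0,0,0.8,0,0,0,0,0,0,0.8,0,0,0,0,0,0,0.8,0,0,0,0,0,0,0.8]'; python3 -c "
from h import *
s=manip.get_state();print(s['wrist_force'],s['ft_torque'],s['grip_width']*85)"
```

```text
time_s: 4.25
tcp_pos: [0.5832, 0.1453, 0.1521]
orientation: [0.001, -0.316, 0.949, -0.0]
wrist_force: [-0.8, -1.1, 5.5]
grip_width: 0.15
[-0.82516449 -1.11775749  5.5369461 ] [-0.0220221   0.13170187  0.10718661] 12.735465802172328
```

```bash
python3 -m inch '[0,0,0,0,0,7.2,0.8,0,0,0,0,0,7.2,0.8,0,0,0,0,0,7.2,0.8,0,0,0,0,0,7.2,0.8,0,0,0,0,0,7.2,0.8,0,0,0,0,0,7.2,0.8,0,0,0,0,0,7.2,0.8,0,0,0,0,0,7.2,0.8]'; python3 -m inch '[0,0,0,0,0,0,0.8,0,0,0.2,0,0,0,0.8,0,0,0,0,0,0,0.8]'; python3 - <<'E'
from h import *
st,_=snap('wrist','w3.png');print(st['tcp_pos'],st['wrist_force'],st['ft_torque'],st['q'])
M=Rq(st['orientation']).as_matrix();print(np.degrees(np.arctan2(M[1,0],M[0,0])))
E
```

```text
time_s: 5.05
tcp_pos: [0.5828, 0.1456, 0.1514]
orientation: [0.0, 0.183, 0.983, 0.0]
wrist_force: [0.7, -0.4, -2.2]
grip_width: 0.148
time_s: 5.35
tcp_pos: [0.5826, 0.1452, 0.1485]
orientation: [-0.0, 0.179, 0.984, -0.0]
wrist_force: [1.1, -0.4, -3.1]
grip_width: 0.149
[0.58257019 0.14516198 0.14851829] [ 1.08026939 -0.35576487 -3.05663029] [-0.03599992 -0.26813418 -0.04570033] [ 5.86157972e-02  4.12439920e-01  1.52418311e+00 -4.71175199e-05
  1.20587615e+00 -1.15176407e+00]
159.35061296024043
```

View pics/w3.png

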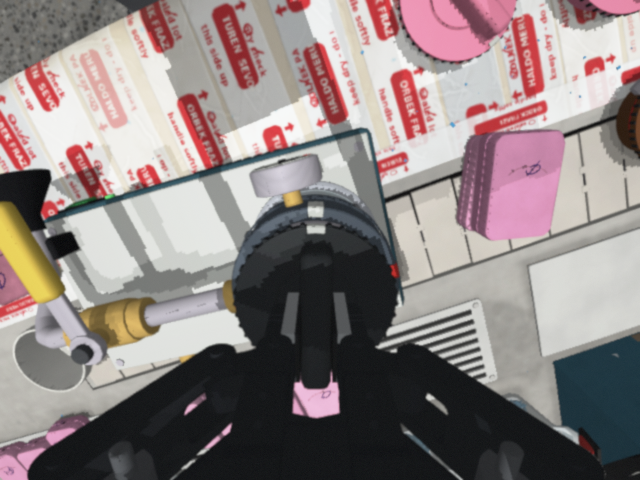

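Flange mark (316,228) lines up with the collar's white mark (316,210), and the cover is sinking freely into the gaps. Now pressing against the spring.

```bash
python3 -m inch '[0,0,0.3,0,0,0.2,0.8,0,0,0.3,0,0,0,0.8,0,0,0.2,0,0,0,0.8,0,0,0,0,0,0,0.8]';  python3 -m inch '[0,0,0.2,0,0,0,0.8,0,0,0.2,0,0,0,0.8,0,0,0,0,0,0,0.8,0,0,0,0,0,0,0.8]'
```

```text
time_s: 5.8
tcp_pos: [0.5828, 0.1452, 0.1417]
orientation: [0.0, 0.182, 0.983, -0.0]
wrist_force: [-2.3, -0.4, 5.3]
grip_width: 0.146
time_s: 6.2
tcp_pos: [0.5828, 0.1452, 0.1386]
orientation: [0.0, 0.182, 0.983, -0.0]
wrist_force: [-3.8, -1.3, 8.9]
grip_width: 0.146
```

```bash
python3 -m inch '[0,0,0.2,0,0,0,0.8,0,0,0,0,0,0,0.8]';  python3 -m inch '[0,0,0,0,0,3,0.8,0,0,0,0,0,4,0.8,0,0,0,0,0,4,0.8]'; python3 -c "
from h import *
s=manip.get_state();print(s['wrist_force'],s['ft_torque'])"
```

```text
time_s: 6.4
tcp_pos: [0.5828, 0.1451, 0.1368]
orientation: [0.0, 0.182, 0.983, -0.0]
wrist_force: [-4.4, -1.5, 11.1]
grip_width: 0.147
time_s: 6.7
tcp_pos: [0.584, 0.1455, 0.1375]
orientation: [0.002, 0.277, 0.961, 0.001]
wrist_force: [-1.3, -0.7, 10.2]
grip_width: 0.148
[-1.30107723 -0.67924884 10.15731768] [0.04881797 0.17960407 0.1386857 ]
```

```bash
python3 -m inch '[0,0,0,0,0,6,0.8,0,0,0,0,0,6,0.8,0,0,0,0,0,6,0.8,0,0,0,0,0,6,0.8,0,0,0,0,0,6,0.8,0,0,0,0,0,6,0.8,0,0,0,0,0,6,0.8,0,0,0,0,0,6,0.8]'; python3 -m inch '[0,0,0,0,0,4,0.8,0,0,0,0,0,4,0.8,0,0,0,0,0,3,0.8,0,0,0,0,0,3,0.8,0,0,0,0,0,2,0.8,0,0,0,0,0,0,0.8]'; python3 - <<'E'
from h import *
st,_=snap('wrist','w4.png');print(st['tcp_pos'],st['wrist_force'],st['ft_torque'],st['q'])
M=Rq(st['orientation']).as_matrix();print(np.degrees(np.arctan2(M[1,0],M[0,0])))
E
```

```text
time_s: 7.5
tcp_pos: [0.5841, 0.1452, 0.1375]
orientation: [0.002, 0.644, 0.765, 0.001]
wrist_force: [-0.5, -0.3, 10.6]
grip_width: 0.15
time_s: 8.1
tcp_pos: [0.584, 0.1451, 0.1375]
orientation: [0.001, 0.743, 0.669, 0.001]
wrist_force: [-1.5, -1.6, 10.1]
grip_width: 0.146
[0.58403092 0.14513889 0.13748515] [-1.46626006 -1.59875774 10.13382428] [-0.25468628  0.23446447  0.03978846] [ 5.86902102e-02  4.22330167e-01  1.53809280e+00 -5.14253645e-04
  1.17726672e+00  1.63899596e-01]
83.98321017163157
```

View pics/w4.png

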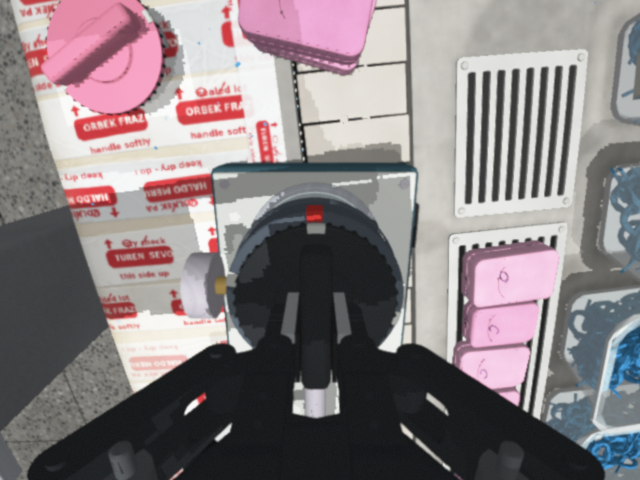

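Wing mark (316,228) meets the red mark (315,212). I'll nudge on to the stop, then let it rise.

```bash
python3 -m inch '[0,0,0,0,0,1.5,0.8,0,0,0,0,0,0,0.8]'; python3 -c "
from h import *
s=manip.get_state();print(s['wrist_force'],s['ft_torque'])
M=Rq(s['orientation']).as_matrix();print(np.degrees(np.arctan2(M[1,0],M[0,0])))"; python3 -m inch '[0,0,-0.2,0,0,0,0.8,0,0,-0.2,0,0,0,0.8,0,0,-0.1,0,0,0,0.8,0,0,-0.1,0,0,0,0.8,0,0,0,0,0,0,0.8,0,0,0,0,0,0,0.8]'; python3 -c "
from h import *
s=manip.get_state();print(s['wrist_force'],s['ft_torque'])
M=Rq(s['orientation']).as_matrix();print(np.degrees(np.arctan2(M[1,0],M[0,0])))"
```

```text
time_s: 8.35
tcp_pos: [0.584, 0.1452, 0.1374]
orientation: [0.001, 0.752, 0.659, 0.001]
wrist_force: [-2.4, -1.4, 10.4]
grip_width: 0.144
[-2.38306455 -1.37429754 10.36770815] [-0.33158314  0.17548662  0.04103595]
82.50202249754493
time_s: 8.95
tcp_pos: [0.5839, 0.1452, 0.142]
orientation: [0.001, 0.752, 0.659, 0.001]
wrist_force: [3.1, -0.6, 4.3]
grip_width: 0.144
[ 3.05782856 -0.56704468  4.29725453] [-0.20129833 -0.59990552  0.02668906]
82.52242698212378
```

```bash
python3 -m inch '[0,0,-0.1,0,0,0,0.8,0,0,0,0,0,0,0.8]'; python3 -m inch '[0,0,-0.05,0,0,0,0.8,0,0,0,0,0,0,0.8]'
```

```text
time_s: 9.15
tcp_pos: [0.5836, 0.1452, 0.1427]
orientation: [0.001, 0.752, 0.659, 0.001]
wrist_force: [3.4, -1.0, 3.6]
grip_width: 0.146
time_s: 9.35
tcp_pos: [0.5833, 0.1452, 0.1429]
orientation: [0.0, 0.752, 0.659, 0.0]
wrist_force: [3.6, -1.7, 3.2]
grip_width: 0.146
```

```bash
python3 -m inch '[0,0,0,0,0,0,4.5,0,0,0,0,0,0,4.5,0,0,0,0,0,0,4.5,0,0,0,0,0,0,4.5]'; python3 -m inch '[0,0,-1,0,0,0,4.5,0,0,-2,0,0,0,4.5,0,0,-3,0,0,0,4.5,0,0,-3,0,0,0,4.5,0,0,0,0,0,0,4.5]';python3 - <<'E'
from h import *
st,im=snap('wrist','w5.png');print(st['tcp_pos'],st['wrist_force'],st['ft_torque'],st['q'])
cv2.imwrite('pics/w5c.png',cv2.resize(im[140:310,215:425,::-1],None,fx=3.5,fy=3.5,interpolation=cv2.INTER_CUBIC))
st,im=snap('scene','s5.png')
cv2.imwrite('pics/s5c.png',cv2.resize(im[200:320,220:380,::-1],None,fx=4,fy=4,interpolation=cv2.INTER_CUBIC))
E
```

```text
time_s: 9.75
tcp_pos: [0.5819, 0.1454, 0.1421]
orientation: [-0.001, 0.752, 0.66, -0.001]
wrist_force: [0.2, 0.4, -0.3]
grip_width: 0.528
time_s: 10.25
tcp_pos: [0.5852, 0.1455, 0.2386]
orientation: [0.003, 0.752, 0.66, 0.004]
wrist_force: [0.8, -0.2, 0.4]
grip_width: 0.526
[0.58524749 0.14553412 0.2386117 ] [ 0.82584076 -0.22372414  0.43393817] [0.0356867  0.00999182 0.02507731] [5.89020476e-02 3.43768401e-01 1.39861493e+00 8.43494352e-05
 1.38983506e+00 1.89278559e-01]
```

View pics/w5c.png

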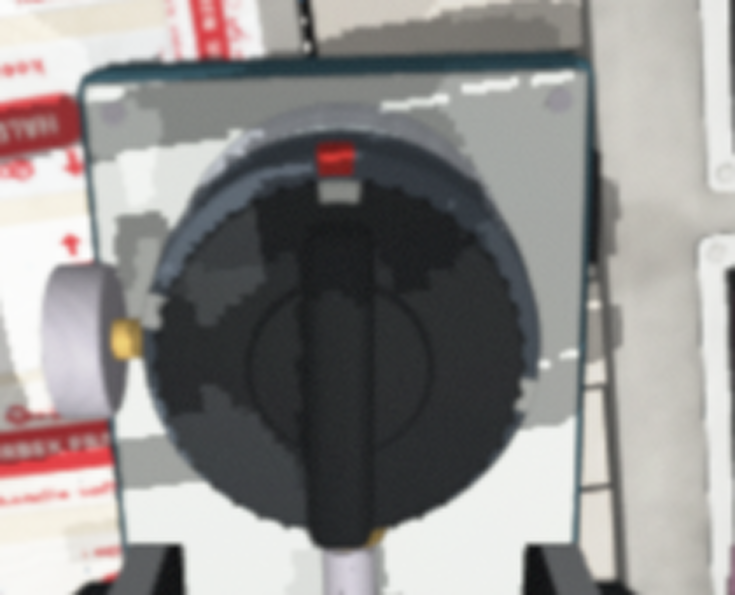

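View pics/s5.png

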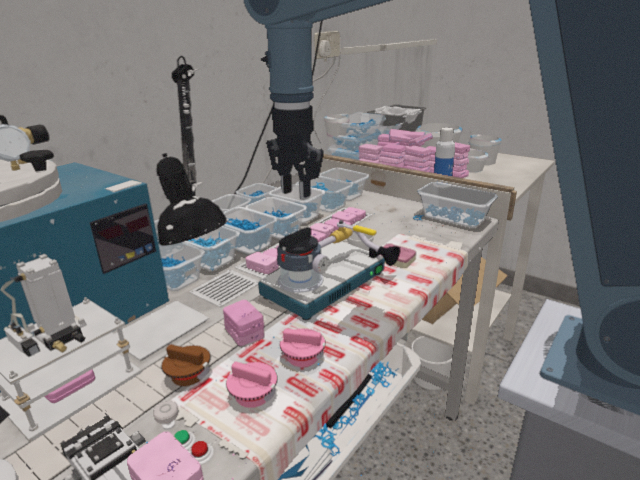

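```bash
python3 - <<'E'
from h import *
a=cv2.imread('pics/s5.png')[215:300,255:405]
cv2.imwrite('pics/s5c.png',cv2.resize(a,None,fx=5,fy=5,interpolation=cv2.INTER_CUBIC))
pot=np.array([.5832,.1455])
for z in (.125,.139,.142,.148,.161,.164,.170): print(z,(w2px('scene',[[*pot,z]])[0]-[255,215])*5)
# wing yaw & flange centre from wrist: crop ends
f=lambda l:np.array(l)/3.5+[215,140]
st=manip.get_state()
w=px2w('wrist',f([[338,245],[338,545]]),.161,st)[:,:2];v=w[0]-w[1];print(np.degrees(np.arctan2(v[1],v[0])),w.mean(0),np.linalg.norm(v))
m=px2w('wrist',f([[340,190]]),.139,st)[0,:2]; r=px2w('wrist',f([[336,160]]),.125,st)[0,:2]
for q in(m,r): d=q-pot; print(np.degrees(np.arctan2(d[1],d[0])),np.linalg.norm(d))
E
```

```text
0.125 [216.00239664 161.53036353]
0.139 [214.59303043 131.16861939]
0.142 [214.2886456  124.61245044]
0.148 [213.67733033 111.44650861]
0.161 [212.34104548  82.67254323]
0.164 [212.03036056  75.98374449]
0.17 [211.40636234  62.55083586]
82.3273960159108 [0.58016488 0.14693592] 0.06257638866637359
86.73786772471932 0.039030580950075916
87.60922174735751 0.043159570263478865
```

View pics/s5c.png

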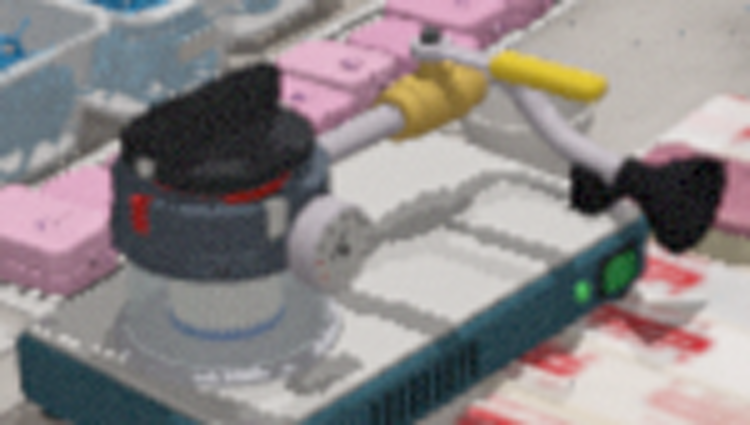

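The scene crop still shows red ring at about (265,190) on the front side, so the cover may be tilted or not fully seated. I'll compare it with a projected model.

```bash
cat > ov.py <<'E'
from h import *
def model(c,yaw,zf,tx=0,ty=0):
    # flange top centre c(x,y), height zf ; tilt rotvec in cover frame
    Rm=R.from_euler('z',yaw,degrees=True)*R.from_rotvec([tx,ty,0])
    t=np.linspace(0,2*np.pi,73); L=[]
    L.append(np.c_[.04*np.cos(t),.04*np.sin(t),0*t]); L.append(np.c_[.04*np.cos(t),.04*np.sin(t),0*t-.006])
    for z in(0,.022): L.append(np.array([[a*.034,b*.007,z] for a,b in[(1,1),(1,-1),(-1,-1),(-1,1),(1,1)]]))
    return [Rm.apply(l)+[*c,zf] for l in L]
def draw(name,im,st,box,s,c,yaw,zf,tx=0,ty=0,col=(0,255,0)):
    x0,y0,x1,y1=box
    o=cv2.resize(im[y0:y1,x0:x1],None,fx=s,fy=s,interpolation=cv2.INTER_CUBIC)
    t=np.linspace(0,2*np.pi,73)
    Ls=[(l,col) for l in model(c,yaw,zf,tx,ty)]+[(np.c_[pot[0]+r*np.cos(t),pot[1]+r*np.sin(t),0*t+.125],(255,255,0)) for r in (.046,)]
    for l,cc in Ls:
        p=(w2px(name,l,st)-[x0,y0]+.5)*s
        cv2.polylines(o,[np.round(p*8).astype(int)],False,cc,1,cv2.LINE_AA,3)
    return o
pot=np.array([.5832,.1455])
E
python3 - <<'E'
from ov import *
st=manip.get_state()
a=draw('scene',cv2.imread('pics/s5.png'),None,(270,220,350,290),9,pot,84,.139); cv2.imwrite('pics/ov1.png',a)
a=draw('wrist',cv2.imread('pics/w5.png'),st,(245,165,385,305),4,pot,84,.139); cv2.imwrite('pics/ov2.png',a)
E
```

```text
(no output)
```

View pics/ov1.png

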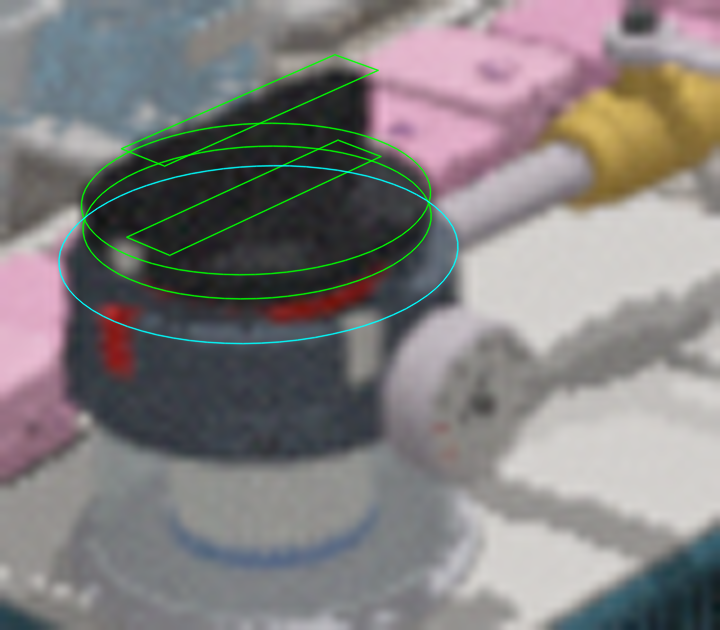

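View pics/ov2.png

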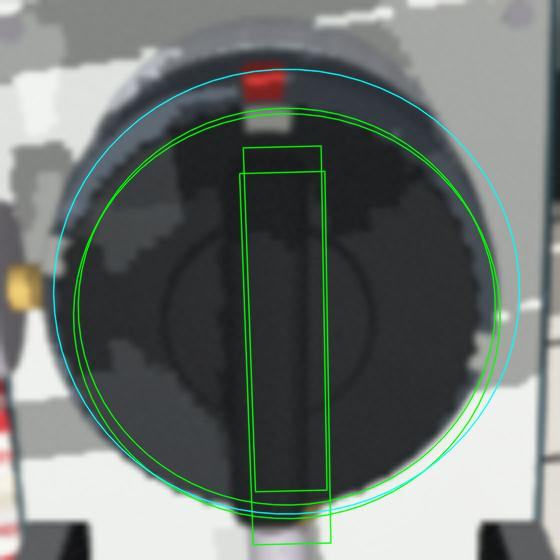

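```bash
python3 - <<'E'
from ov import *
g=lambda a:(255*(a/255.)**.45).astype(np.uint8)
st,im=snap('wrist','w6.png'); _,s=snap('scene','s6.png');print(st['tcp_pos'],st['orientation'])
a=draw('wrist',g(im[:,:,::-1]),st,(245,165,385,305),4,pot,84,.139); cv2.imwrite('pics/ov2.png',a)
s0=cv2.imread('pics/s6.png');s0=g(s0)
cv2.imwrite('pics/s6c.png',cv2.resize(s0[220:290,270:350],None,fx=9,fy=9,interpolation=cv2.INTER_CUBIC))
E
```

```text
[0.58306912 0.14533665 0.23406433] [6.46749148e-04 7.51710259e-01 6.59492649e-01 8.45027056e-04]
```

View pics/ov2.png

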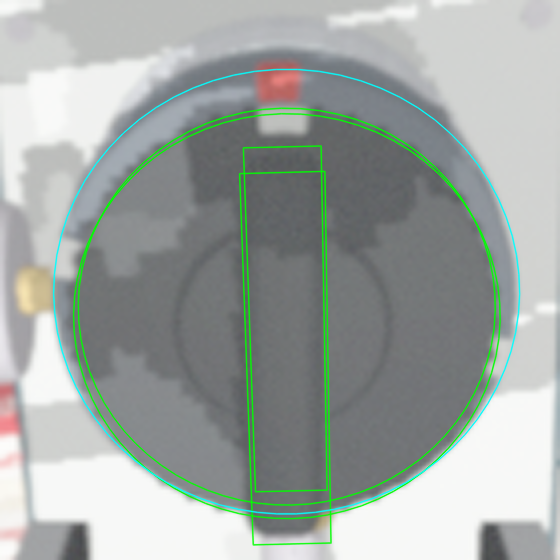

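View pics/s6c.png

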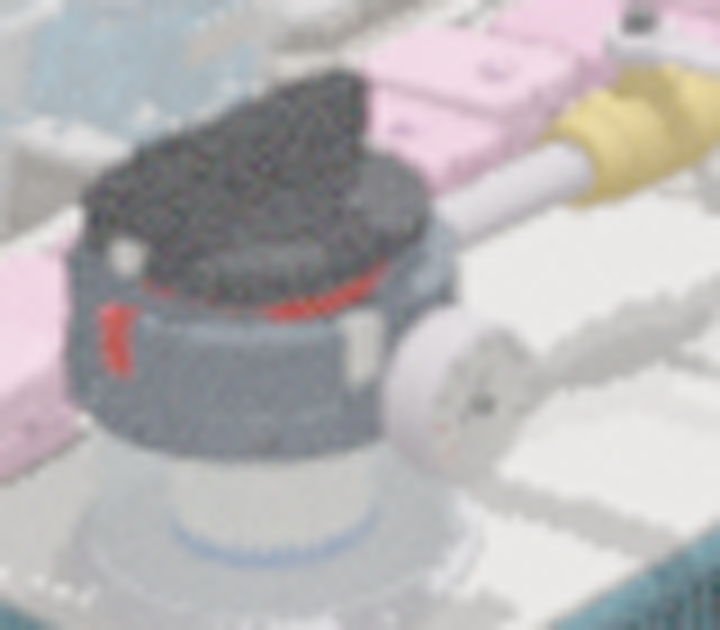

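```bash
python3 - <<'E'
from ov import *
import ov
g=lambda a:(255*(a/255.)**.45).astype(np.uint8)
s0=g(cv2.imread('pics/s6.png'))
# image shift to align collar: 
M=np.float32([[1,0,-.6],[0,1,-1.6]])
s1=cv2.warpAffine(s0,M,(640,480),flags=cv2.INTER_CUBIC)
o=[]
for zf,ty in((.139,0),(.137,.055),(.137,.11),(.1405,.1)):
    o.append(draw('scene',s1,None,(272,217,332,267),6.5,pot,83,zf,0,ty))
cv2.imwrite('pics/ov3.png',np.vstack([np.hstack(o[:2]),np.hstack(o[2:])])[:600,:800])
E
```

```text
(no output)
```

View pics/ov3.png

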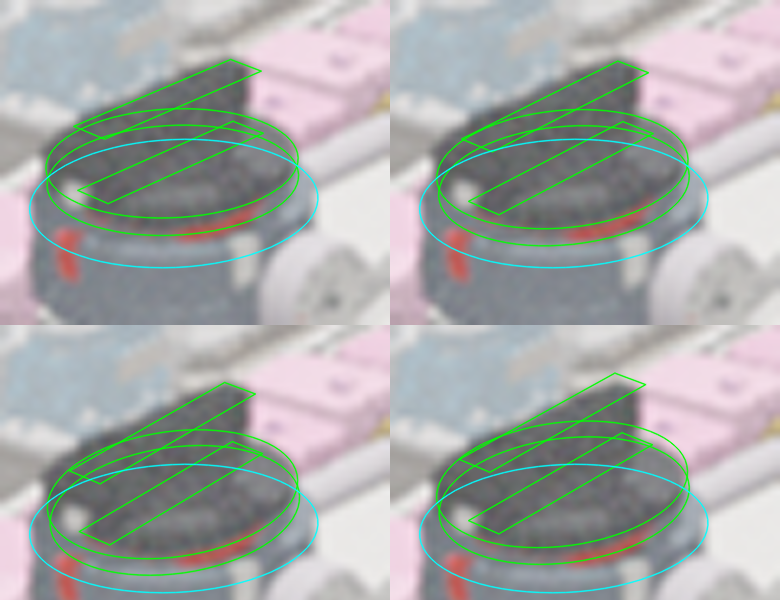

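```bash
python3 - <<'E'
from h import *
g=lambda a:(255*(np.clip(a*1.0,0,110)/110.)**.6).astype(np.uint8)
a=g(cv2.imread('pics/w6.png'))[165:310,240:390]
cv2.imwrite('pics/w6c.png',cv2.resize(a,None,fx=4,fy=4,interpolation=cv2.INTER_CUBIC))
_,t=snap('top','t6.png')
a=g(t[:,:,::-1])[205:265,260:340]
cv2.imwrite('pics/t6c.png',cv2.resize(a,None,fx=8,fy=8,interpolation=cv2.INTER_CUBIC))
E
```

```text
(no output)
```

View pics/w6c.png

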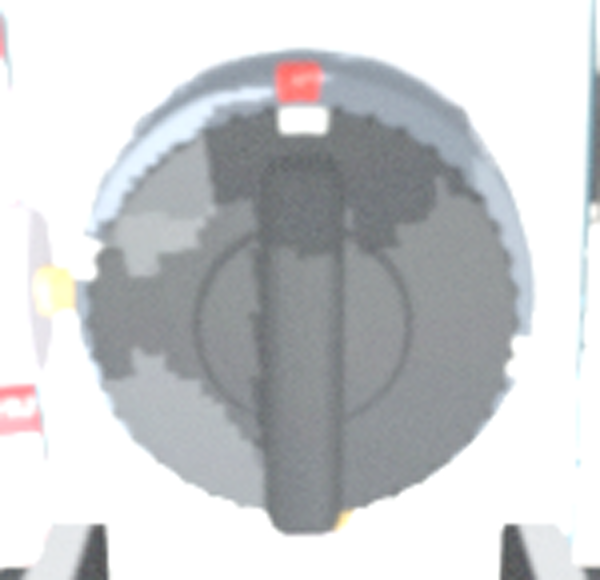

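View pics/t6c.png

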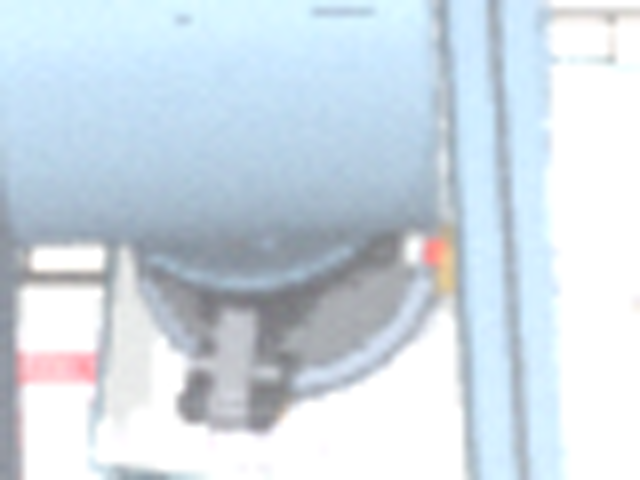

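```bash
python3 - <<'E'
from h import *
from scipy.optimize import least_squares
st=manip.get_state()
fw=lambda l:(np.array(l)-1.5)/4.+[240,165]
fs=lambda l:(np.array(l)-4)/9.+[270,220]
Wp=fw([[303,120],[262,188],[342,188],[268,530],[342,530]])
Lw=np.array([[.038,0,0],[.033,-.007,.022],[.033,.007,.022],[-.034,-.007,.022],[-.034,.007,.022]])
# image right = ? check sign by projection
Sp=fs([[128,258],[337,74],[366,86]])
Ls=np.array([[.038,0,0],[-.034,-.007,.022],[-.034,.007,.022]])
# scene collar offset: rim red mark top (.044 @ +84deg z .125)
pot=np.array([.5832,.1455])
a=np.radians(84.03);b=np.radians(159.03)
pr=w2px('scene',[[*(pot+.046*np.array([np.cos(t),np.sin(t)])),.125] for t in(a,b)])
print('pred',(pr-[270,220])*9+4,'obs red top ~(118,308), white top (362,312)')
sh=fs([[118,308],[362,312]])-pr; print(sh); sh=sh.mean(0)
cW=manip.get_calibration('wrist')
def res(p,full=False):
    Rm=R.from_euler('z',p[3])*R.from_rotvec([p[4],p[5],0]); X=lambda L:Rm.apply(L)+p[:3]
    sg=np.array([1,1,1])
    r1=w2px('wrist',X(Lw*[1,SG,1]),st)-Wp; r2=w2px('scene',X(Ls*[1,SG2,1]))+sh-Sp
    return np.r_[r1.ravel(),r2.ravel()]
for SG in(1,-1):
  for SG2 in (1,-1):
    s=least_squares(res,[*pot,.139,np.radians(83),0,0],loss='soft_l1');print(SG,SG2,s.cost,s.x[:3],np.degrees(s.x[3]),s.x[4:],s.fun.reshape(-1,2).round(1).tolist())
E
```

```text
pred [[111.40832788 319.60758865]
 [360.37986805 325.62188441]] obs red top ~(118,308), white top (362,312)
[[ 0.73240801 -1.28973207]
 [ 0.18001466 -1.51354271]]
1 1 10.096096113290525 [0.58276887 0.15159646 0.15396944] 253.60233982366424 [-0.20272191  2.56242434] [[0.5, -0.3], [0.7, -0.4], [-1.4, -0.3], [-0.3, 0.5], [0.3, 0.3], [1.5, 0.4], [5.9, 1.4], [-1.9, -1.5]]
1 -1 74.50660877592372 [0.57293063 0.14788535 0.13593991] 70.33596121273442 [ 0.66101327 -0.00938844] [[-0.4, 0.2], [35.3, -0.4], [-0.1, -0.9], [12.6, -0.5], [-20.8, 2.1], [1.6, -0.7], [6.2, 0.2], [0.3, 0.9]]
-1 1 5.384783748419183 [0.58171377 0.14676671 0.13413467] 83.10133403347717 [-0.00974743 -0.11142935] [[0.1, -0.3], [-0.7, -0.3], [0.7, -0.5], [0.1, 0.2], [0.5, 0.2], [1.2, -1.6], [1.5, 0.2], [3.0, 0.8]]
-1 -1 9.812481731921048 [0.58143416 0.14608922 0.13241337] 82.90119075558206 [-0.0037335  -0.10461587] [[0.0, 0.2], [-0.5, -0.2], [0.7, -0.3], [-0.1, 0.0], [0.2, -0.0], [1.5, -0.8], [6.5, 2.7], [-1.5, -0.5]]
```

```bash
python3 -m inch '[0.5,0,0,0,0,-8.3,4.5,0.5,0,0,0,0,-8.3,4.5,0,0,0,0,0,-8.3,4.5,0,0,0,0,0,-8.3,4.5,0,0,0,0,0,-8.3,4.5,0,0,0,0,0,-8.3,4.5,0,0,0,0,0,-8.3,4.5,0,0,0,0,0,-8.3,4.5]';  python3 -m inch '[2,0,0,0,0,-8.3,4.5,2,0,0,0,0,-8.3,4.5,2,0,0,0,0,-8.3,4.5,0,0,0,0,-7,0,4.5,0,0,0,0,-7,0,4.5,0,0,0,0,-7,0,4.5,0,0,0,0,-7,0,4.5,0,0,0,0,-7,0,4.5]'; python3 -m inch '[0,0,0,0,0,0,4.5,0,0,0,0,0,0,4.5]'; python3 - <<'E'
from h import *
g=lambda a:(255*(np.clip(a*1.0,0,180)/180.)**.5).astype(np.uint8)
st,im=snap('wrist','w7.png');print(st['tcp_pos'],st['orientation'].tolist(),st['q'])
c=w2px('wrist',[[.5832,.1455,.139]],st)[0];print(c)
x,y=int(c[0]),int(c[1]); x0,y0=x-75,y-70
cv2.imwrite('pics/w7c.png',cv2.resize(g(im[y0:y0+120,x0:x0+150,::-1]),None,fx=5,fy=5,interpolation=cv2.INTER_CUBIC));print(x0,y0)
E
```

```text
time_s: 11.3
tcp_pos: [0.5826, 0.1551, 0.2313]
orientation: [-0.001, 0.265, 0.964, -0.0]
wrist_force: [0.9, 0.7, 0.5]
grip_width: 0.531
time_s: 12.1
tcp_pos: [0.5276, 0.1786, 0.2324]
orientation: [0.302, 0.051, 0.952, -0.016]
wrist_force: [1.2, -2.1, 0.1]
grip_width: 0.529
time_s: 12.3
tcp_pos: [0.5278, 0.1784, 0.2321]
orientation: [0.298, 0.051, 0.953, -0.016]
wrist_force: [1.0, -0.8, 0.8]
grip_width: 0.53
[0.52777014 0.17842624 0.23213826] [0.29846836642296176, 0.05090270970289009, 0.9529189082605792, -0.016465195692055092] [ 0.2565579   0.01024057  1.99267693 -0.3715948   0.59546439 -0.95632601]
[281.42502642 233.72261436]
206 163
```

View pics/w7c.png

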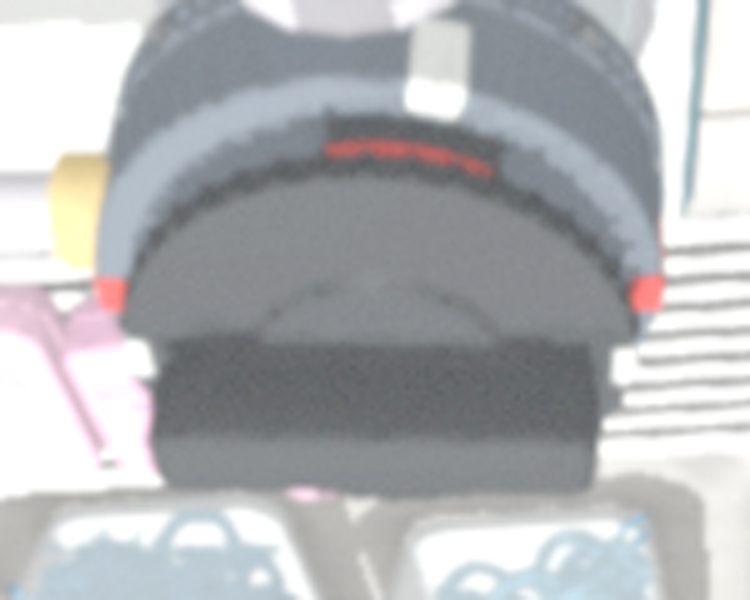

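```bash
python3 - <<'E'
from h import *
from scipy.optimize import least_squares
st=manip.get_state()
f=lambda l:(np.array(l,float)-2)/5.+[206,163]
pot=np.array([.5832,.1455]);psi=np.radians(-5.97)
rim=lambda d,r=.044:[*(pot+r*np.array([np.cos(psi+np.radians(d)),np.sin(psi+np.radians(d))])),.125]
pr=w2px('wrist',[rim(-90),rim(90),rim(165)],st); ob=f([[112,293],[648,292],[437,95]])
print('rim resid px',(ob-pr).round(2)); sh=(ob-pr).mean(0)
L=np.array([[-.038,0,0],[.038,0,0],[-.034,.007,.022],[.034,.007,.022],[-.034,-.007,.022],[.034,-.007,.022],[-.034,.007,0],[.034,.007,0]])
O=f([[140,358],[622,361],[155,437],[600,437],[172,490],[592,490],[163,340],[592,342]])
t=np.linspace(0,np.pi,60)
fe=f([[126,330],[637,330],[380,178]])  # flange silhouette: left,right,(front)
def res(p):
    Rm=R.from_euler('z',p[3])*R.from_rotvec([p[4],p[5],0])
    r=(w2px('wrist',Rm.apply(L)+p[:3],st)+sh-O)
    e=w2px('wrist',Rm.apply(np.c_[.04*np.cos(t),.04*np.sin(t),0*t])+p[:3],st)+sh
    return np.r_[r.ravel(),e[:,0].min()-fe[0,0],e[:,0].max()-fe[1,0],e[:,1].min()-fe[2,1]]
s=least_squares(res,[*pot,.139,np.radians(84),0,0])
J=np.linalg.inv(s.jac.T@s.jac)
print(s.x[:3]-[*pot,.125],np.degrees(s.x[3]),'tilt',s.x[4:],'sd',np.sqrt(np.diag(J))*.5)
print(s.fun[:16].reshape(-1,2).round(1).tolist(),s.fun[16:].round(1))
for z in(.131,.139,.148):
    s=least_squares(lambda p:res([*p[:2],z,p[2],p[3],p[4]]),[*pot,np.radians(84),0,0]);print(z,s.cost,s.x[3:],s.x[:2]-pot)
E
```

```text
rim resid px [[-0.22  3.4 ]
 [-1.12  3.54]
 [-0.19  3.58]]
[ 0.00702474 -0.00033639  0.0086592 ] 80.40529456417043 tilt [-0.04746664  0.04483874] sd [0.00069813 0.00021551 0.00054116 0.01423973 0.01427461 0.0104654 ]
[[1.3, 0.5], [-1.4, 0.2], [-0.5, 0.5], [0.8, 0.5], [-1.7, 1.1], [0.9, 0.9], [0.7, -1.8], [0.5, -1.8]] [ 1.2 -1.7 -0.2]
0.131 14.24643278445974 [-0.04579016  0.04798644] [ 0.0100896  -0.00110317]
0.139 24.062824756224312 [-0.04804246  0.01744949] [0.00084576 0.0012961 ]
0.148 87.26436092582671 [ 0.01355764 -0.14087976] [-0.01129407  0.00470562]
```

```bash
python3 - <<'E'
from ov import *
g=lambda a:(255*(np.clip(a*1.0,0,180)/180.)**.5).astype(np.uint8)
st=manip.get_state()
M=np.float32([[1,0,.5],[0,1,-3.5]])
a=cv2.warpAffine(g(cv2.imread('pics/w7.png')),M,(640,480),flags=cv2.INTER_CUBIC)
cv2.imwrite('pics/ov4.png',draw('wrist',a,st,(206,160,356,280),5,pot,83,.139))
b=g(cv2.imread('pics/scene0.png'))[320:420,150:290]
cv2.imwrite('pics/pk.png',cv2.resize(b,None,fx=5,fy=5,interpolation=cv2.INTER_CUBIC))
E
```

```text
(no output)
```

View pics/ov4.png

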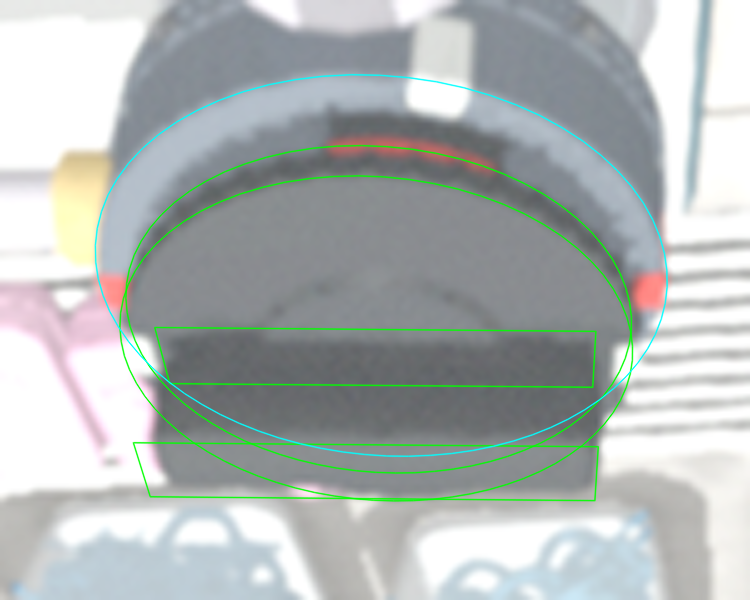

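View pics/pk.png

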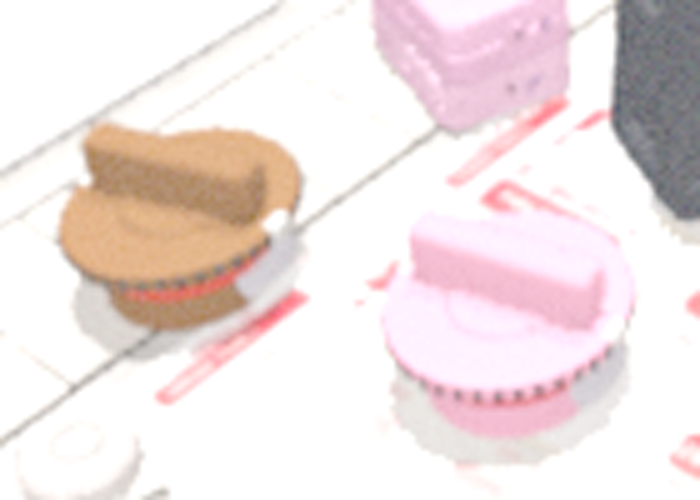

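Front view: both red rim marks (112,293) and (648,292) are level. Flange and wing look about level too, and the red shows only through the collar gap below the white mark at (437,95). The picture fits disagree about a small tilt, so I'll check by touching lightly with closed fingertips at both wing ends and on the flange.

```bash
python3 -m inch '[0,0,0,0,7,0,2,0,0,0,0,7,0,0,0,0,0,0,7,0,0,0,0,0,0,7,0,0,0,0,0,0,7,0,0,-2,0,1,0,0,0,0,-2,-0.2,1.5,0,0,0,0,-1.9,0,1.5,0,0,0,0]'; python3 -m inch '[0,0,0.8,0,0,0,0,0,0,0.6,0,0,0,0,0,0,0,0,0,0,0,0,0,0,0,0,0,0]';  python3 -c "
from h import *
s=manip.get_state();print(s['tcp_pos'],s['orientation'],s['wrist_force'],s['grip_width'])"
```

```text
time_s: 13.15
tcp_pos: [0.5904, 0.1696, 0.1931]
orientation: [0.0, 0.054, 0.999, 0.001]
wrist_force: [-0.4, 0.8, -0.4]
grip_width: -0.001
time_s: 13.55
tcp_pos: [0.5867, 0.1703, 0.1796]
orientation: [0.0, 0.054, 0.999, 0.0]
wrist_force: [-0.2, 0.3, 1.0]
grip_width: 0.003
[0.58674195 0.1702557  0.17960504] [1.98188557e-04 5.36484185e-02 9.98559820e-01 3.06981483e-04] [-0.24235847  0.30582587  1.01741118] 0.0034164779582820273
```

```bash
python3 -m inch '[0,0,0.8,0,0,0,0,0,0,0.6,0,0,0,0,0,0,0,0,0,0,0]' | sed -n 2,4p; for i in 1 2 3 4 ; do :; done; python3 -m inch '[0,0,0.15,0,0,0,0,0,0,0,0,0,0,0]' | grep -v ori; python3 -m inch '[0,0,0.1,0,0,0,0,0,0,0,0,0,0,0]'| grep -v ori; python3 -m inch '[0,0,0.1,0,0,0,0,0,0,0,0,0,0,0]'| grep -v ori
```

```text
tcp_pos: [0.586, 0.1701, 0.1639]
orientation: [-0.001, 0.054, 0.999, -0.0]
wrist_force: [-1.4, -0.4, -0.4]
time_s: 14.05
tcp_pos: [0.5868, 0.17, 0.1633]
wrist_force: [0.1, -0.6, 0.4]
grip_width: -0.004
time_s: 14.25
tcp_pos: [0.5869, 0.17, 0.1623]
wrist_force: [0.0, -0.1, -0.8]
grip_width: -0.003
time_s: 14.45
tcp_pos: [0.587, 0.1699, 0.1614]
wrist_force: [-0.4, -0.4, 0.8]
grip_width: -0.002
```

```bash
for i in 1; do python3 -m inch '[0,0,0.1,0,0,0,0,0,0,0,0,0,0,0]' | grep -E 'tcp|force'; python3 -m inch '[0,0,0.1,0,0,0,0,0,0,0,0,0,0,0]'| grep -E 'tcp|force'; done
```

```text
tcp_pos: [0.587, 0.17, 0.1607]
wrist_force: [-0.9, 0.5, 3.4]
tcp_pos: [0.587, 0.17, 0.1597]
wrist_force: [-1.0, -0.1, 4.9]
```

```bash
python3 -m inch '[0,0,-1,0,0,0,0,0.1,-2.5,0,0,0,0,0,0,-2.5,0,0,0,0,0,0,0,0.8,0,0,0,0,0,0,0,0,0,0,0]'| grep -E 'tcp|force'; python3 -m inch '[0,0,0.1,0,0,0,0,0,0,0,0,0,0,0]'| grep -E 'tcp|force';python3 -m inch '[0,0,0.1,0,0,0,0,0,0,0,0,0,0,0]'| grep -E 'tcp|force'
```

```text
tcp_pos: [0.5803, 0.1196, 0.1608]
wrist_force: [-0.4, -1.9, 2.9]
tcp_pos: [0.5807, 0.1208, 0.1606]
wrist_force: [-0.9, -2.6, 2.8]
tcp_pos: [0.5807, 0.1208, 0.1596]
wrist_force: [0.7, -2.0, 5.0]
```

Both wing ends touch at z≈0.161, exactly the locked height (14 mm above the rim), so the cover is level along the wing. Now probing the flange front and back.

```bash
python3 -m inch '[0,0,-1.5,0,0,0,0,1.4,1.25,0,0,0,0,0,1.3,1.25,0,0,0,0,0,0,0,1.6,0,0,0,0,0,0,1.6,0,0,0,0,0,0,0.3,0,0,0,0,0,0,0,0,0,0,0]'| grep -E 'tcp|force'; python3 -m inch '[0,0,0.1,0,0,0,0,0,0,0,0,0,0,0]'| grep -E 'tcp|force';python3 -m inch '[0,0,0.1,0,0,0,0,0,0,0,0,0,0,0]'| grep -E 'tcp|force'
```

```text
tcp_pos: [0.5547, 0.1496, 0.1389]
wrist_force: [-2.1, 1.4, 3.7]
tcp_pos: [0.5563, 0.1485, 0.1389]
wrist_force: [-3.2, 2.1, 2.9]
tcp_pos: [0.5565, 0.1483, 0.1377]
wrist_force: [-1.8, 2.9, 4.9]
```

Flange front also touches at 0.139, so it's level and locked. Now the valve: working out the push path.

```bash
python3 - <<'E'
from h import *
s=manip.get_state();M=Rq(s['orientation']).as_matrix();print(s['tcp_pos'],s['q'])
hinge=np.array([.5692,.0110]);psi=np.radians(-5.97);U=np.array([[np.cos(psi),-np.sin(psi)],[np.sin(psi),np.cos(psi)]])
prev=s['tcp_pos'][:2]
def pt(phi,extra=0,r=65):
    p=np.radians(phi);d=np.array([-np.cos(p),-np.sin(p)]);n=np.array([np.sin(p),-np.cos(p)])
    o=7.5+11*abs(np.sin(p))+14.5*abs(np.cos(p))+extra
    return hinge+U@(r*d-n*o)/1000
P=[('pre',pt(4,12))]+[(a,pt(a)) for a in range(8,90,8)]+[(89,pt(89)),(91,pt(91))]
for k,p in P:
    d=M.T@np.r_[p-prev,0]*100; print(k,p.round(4),'tool cm',d.round(2)); prev=p
E
```

```text
[0.55652024 0.14831302 0.13771354] [ 6.65607129e-02  3.81211570e-01  1.60189421e+00  5.22660976e-04
  1.15779103e+00 -1.39634046e+00]
pre [0.5054 0.0479] tool cm [ 4.000e+00 -1.053e+01 -1.000e-02]
8 [0.5034 0.0321] tool cm [ 0.03 -1.6  -0.  ]
16 [0.5009 0.0238] tool cm [ 0.16 -0.85 -0.  ]
24 [0.4996 0.0149] tool cm [ 0.04 -0.9  -0.  ]
32 [0.4995 0.0055] tool cm [-0.1  -0.93 -0.  ]
40 [ 0.501  -0.0041] tool cm [-0.24 -0.94 -0.  ]
48 [ 0.5039 -0.0137] tool cm [-0.4  -0.92 -0.  ]
56 [ 0.5085 -0.0229] tool cm [-0.55 -0.87 -0.  ]
64 [ 0.5146 -0.0316] tool cm [-0.7  -0.79 -0.  ]
72 [ 0.5223 -0.0393] tool cm [-0.84 -0.68  0.  ]
80 [ 0.5313 -0.0458] tool cm [-0.96 -0.55  0.  ]
88 [ 0.5414 -0.0507] tool cm [-1.06 -0.39  0.  ]
89 [ 0.5427 -0.0512] tool cm [-0.14 -0.04  0.  ]
91 [ 0.5449 -0.0521] tool cm [-0.23 -0.06  0.  ]
```

```bash
python3 -m inch '[0,0,-3,0,0,0,0,0,0,-3,0,0,0,0,1,-2.6,0,0,0,0,0,1,-2.6,0,0,0,0,0,1,-2.6,0,0,0,0,0,1,-2.6,0,0,0,0,0,0,0,0,0,0,0,0,0,0,0,0,0,0,0]'| grep -E 'tcp|force'; python3 - <<'E'
from h import *
st,im=snap('wrist','w8.png');print(st['tcp_pos'])
E
```

```text
tcp_pos: [0.5056, 0.0483, 0.1973]
wrist_force: [0.4, 0.6, 0.4]
[0.50561241 0.04826953 0.19729494]
```

View pics/w8.png

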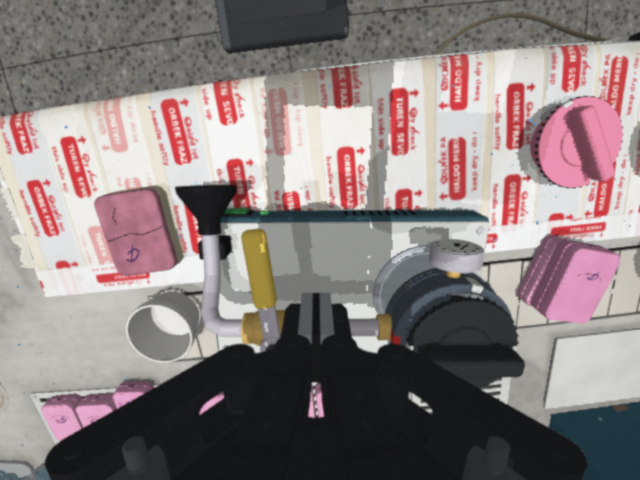

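The closed fingers (315,310) are on the pot side of the yellow lever (258,265), with clear space below. Descending and pushing along the arc.

```bash
python3 -m inch '[0,0,2.5,0,0,0,0,0,0,2.5,0,0,0,0,0,0,1.5,0,0,0,0,0,0,0.6,0,0,0,0,0,0,0,0,0,0,0]'| grep -E 'tcp|force'; python3 -m inch '[0,-0.8,0,0,0,0,0,0,-0.8,0,0,0,0,0,0.16,-0.85,0,0,0,0,0,0,0,0,0,0,0,0]'| grep -E 'tcp|force'
```

```text
tcp_pos: [0.5052, 0.0496, 0.1255]
wrist_force: [0.2, 0.5, 0.1]
tcp_pos: [0.5016, 0.0236, 0.1271]
wrist_force: [0.5, -0.1, 0.6]
```

```bash
python3 -m inch '[0.04,-0.9,0,0,0,0,0,-0.1,-0.93,0,0,0,0,0,-0.24,-0.94,0,0,0,0,0]'| grep -E 'tcp|force'; python3 - <<'E'
from h import *
st,im=snap('wrist','w9.png');print(st['tcp_pos'])
E
```

```text
tcp_pos: [0.5007, -0.0035, 0.1262]
wrist_force: [-0.5, 3.6, 1.1]
[ 0.50073388 -0.00350854  0.1262426 ]
```

View pics/w9.png

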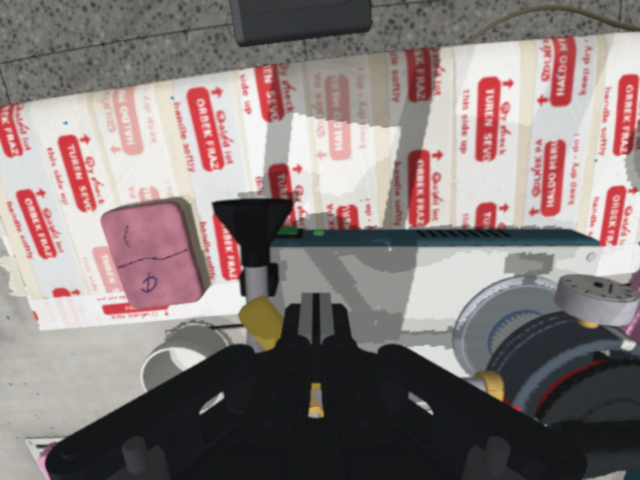

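The lever (yellow at 260,320) is turning with the fingers. Continuing the arc.

```bash
python3 -m inch '[-0.4,-0.92,0,0,0,0,0,-0.55,-0.87,0,0,0,0,0,-0.7,-0.79,0,0,0,0,0,-0.84,-0.68,0,0,0,0,0,-0.96,-0.55,0,0,0,0,0,-0.9,-0.35,0,0,0,0,0,0,0,0,0,0,0,0]'| grep -E 'tcp|force'; python3 -m inch '[-0.3,-0.08,0,0,0,0,0,0,0,0,0,0,0,0]'| grep -E 'tcp|force'
```

```text
tcp_pos: [0.5416, -0.0504, 0.1263]
wrist_force: [-0.1, -0.4, 0.1]
tcp_pos: [0.5433, -0.0504, 0.1264]
wrist_force: [0.8, 0.1, 0.1]
```

```bash
python3 -m inch '[-0.25,-0.05,0,0,0,0,0,0,0,0,0,0,0,0]'| grep -E 'tcp|force';  python3 -m inch '[-0.2,-0.02,0,0,0,0,0,0,0,0,0,0,0,0]'| grep -E 'tcp|force'; python3 - <<'E'
from h import *
st,im=snap('wrist','w10.png');print(st['tcp_pos'])
_,im=snap('scene','s10.png')
E
```

```text
tcp_pos: [0.5451, -0.0508, 0.1264]
wrist_force: [-1.0, 0.2, 0.7]
tcp_pos: [0.5453, -0.0509, 0.1262]
wrist_force: [-7.6, 1.9, 4.4]
[ 0.54530457 -0.05085275  0.12622233]
```

View pics/w10.png

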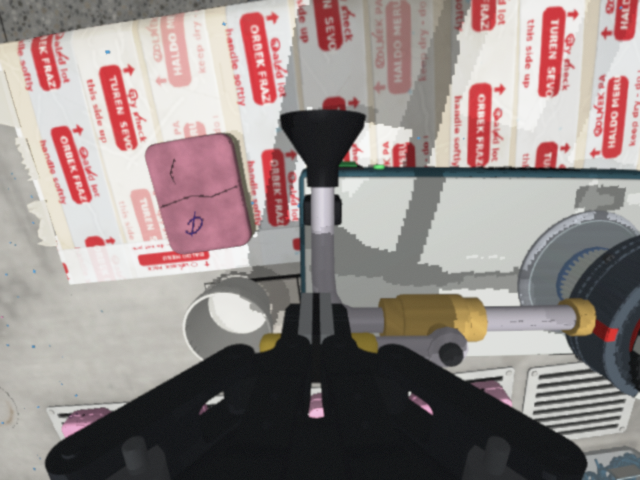

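The lever is at its stop, with 7.6 N reaction, lying along the pipe. Backing off, rising and checking.

```bash
python3 -m inch '[0.8,0,0,0,0,0,0,0.8,0,0,0,0,0,0,0,0,-2.5,0,0,0,0,0,0,-3,0,0,0,0,1,1.5,-3,0,0,0,0,1,2,-1,0,0,0,0,1,2,0,0,0,0,0,0,0,0,0,0,0,0]'| grep -E 'tcp|force'; python3 -m inch '[0,0,0,0,0,0,0,0,0,0,0,0,0,0]'| grep -E 'tcp|force'; python3 - <<'E'
from h import *
st,im=snap('wrist','w11.png');print(st['tcp_pos'])
h=[.5692,.0110]
E
```

```text
tcp_pos: [0.5065, 0.0102, 0.2222]
wrist_force: [-0.1, -0.1, -0.5]
tcp_pos: [0.5076, 0.0076, 0.2211]
wrist_force: [0.3, 0.0, -0.3]
[0.5075779  0.00764086 0.22114644]
```

View pics/w11.png

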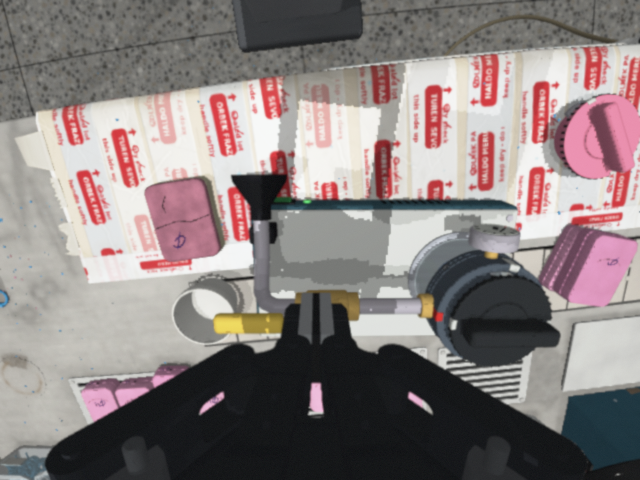

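```bash
python3 - <<'E'
from h import *
st=manip.get_state()
p=px2w('wrist',[[218,323],[282,322]],.137,st)[:,:2];h=np.array([.5692,.0110])
for a,b in((h,p[0]),(h,p.mean(0)),(p[1],p[0])):
    d=b-a;print(p.round(4).tolist() if a is h else '',(np.radians((np.degrees(np.arctan2(d[1],d[0]))%360)-174.03)))
w=px2w('wrist',[[462,334],[555,331]],.161,st)[:,:2];d=w[0]-w[1];print('wing-unit deg',np.degrees(np.arctan2(d[1],d[0]))%180-84.03)
E
```

```text
[[0.5584, -0.0744], [0.5626, -0.0245]] 1.5489651501808621
[[0.5584, -0.0744], [0.5626, -0.0245]] 1.5320277392981154
 1.5902935628541393
wing-unit deg 0.7395141930470714
```

Lever is at about 1.55 rad, the wing within 1° of the unit's y, and the moulds and talc pot look undisturbed. Handing in.

```bash
python3 -c "
from station import manip
print(manip.get_state()['time_s'],manip.sign_off())"
```

```text
the job is handed in; nothing more can be done
21.4 None
```

I locked the cover and opened the valve, and handed the job in at 21.4 s; no verdict is reported. I gripped the cover by its wing and turned it 57° clockwise into the gaps. I then pressed it down at about 10–11 N, turned it 77° clockwise and let it rise. After that I pushed the yellow lever round to its stop with closed fingers.

**Cover:** Light touches with the fingertips put both wing ends at z ≈ 0.161 and the flange front at 0.139. That is 14 mm above the rim and level; I did not probe the back of the flange. The wing is about 1° off the unit's y axis.

**Valve:** Measured at 1.53–1.59 rad open, and the stop pushed back with about 8 N. The arm was clear of everything, reading no contact force.

**Moulds and talc:** They look undisturbed in the last picture, but I did not measure them.

**Checks that disagreed:**
- **Tilt:** Fits to the pictures suggested anything from none to 0.11 rad, in conflicting directions. I went by the touch measurements instead.
- **Red ring:** Some red still shows, mostly through the collar gap, plus a thin sliver in the scene view. You said it should be hidden when locked. The measured heights say the cover is locked, but I could not explain the sliver fully.
- **The stop:** I felt no clear torque at the end of the turn. Being home rests on the wing angle and the seated height.

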